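# Colour check of the sample jars

## Task

Run the blue-capped sample jars on the wooden mat through the colour reader: open its lid until it rests on its stop, stand every jar upright inside, lower the lid gently shut, then press the red start button fully down and let it come up again. Then open the lid onto its stop once more, stand every jar upright on the green mat, and leave the lid open. Press the button only while the lid is shut, and leave everything else on the table where it stands.

Things in the scene. Friction and masses are not known exactly. Their poses are not given: they have to be found in the camera images.
- jar1: Squat sample jar, a clear glass cylinder 48 mm across with a white label and a blue cap 50 mm across (cap from 32 to 50 mm above the base), 50 mm tall, about 120 g. Origin: centre of its underside; z up along the jar. Two or three of jar1 to jar3 are present, standing on the wooden mat at the start.
- jar2: Sample jar, same as jar1.
- jar3: Sample jar, same as jar1.
- wood_mat: Fixed brown wooden mat where the jars wait, 280 (x) x 170 (y) x 3 mm. Origin: centre of its underside. To the left or the right of the reader.
- green_mat: Fixed green mat for the finished jars, 280 (x) x 170 (y) x 3 mm. Origin: centre of its underside. On the other side of the reader from the wooden mat.
- reader: Fixed colour reader. Grey base 160 (x) x 240 (y) mm, flat floor at 30 mm, rim to 50 mm (9 mm thick, 29 mm at the rear: the floor spans x -71 to 51, y -111 to 111 mm, undivided), under the hood-like blue lid. Origin: centre of the base's underside; front faces -x, to the robot. White console 160 x 80 x 50 mm high on its -y side, white housing 58 x 240 x 38 mm high on its +x side.
- reader_in (a point): Middle of the reader's floor, on its surface: in the reader's frame at (-10, 0, 30) mm. Axes are those of the reader.
- lid (a joint): Angle of the reader's blue lid, rad: 0 shut, 1.75 fully open, resting on its stop past upright. A hollow hood 160 (x) x 240 (y) x 48 mm with 3 mm skirts and 40 mm room inside above the rim, 0.35 kg, hinged along the base's rear (+x) top edge; let go below about 1.2 it falls shut, beyond that it falls open.
- lid_hinge (a point): Middle of the lid's hinge line, at the skirt's lower rear edge: in the reader's frame at (80, 0, 50) mm. The hinge line runs along the reader's y.
- lid_handle (a point): Middle of the lid's steel bar handle: a round bar 11 mm in diameter and 100 mm long, along the reader's y, its axis 35 mm above the lid's top face (83 mm above the hinge line when shut) and 148 mm in front of the hinge line (12 mm from the lid's front edge), on two posts 85 mm apart. Axes are those of the lid.
- start (a joint): Travel of the start button, m: 0 up, 0.006 fully down (about 5 N, springs back).
- start_top (a point): Centre of the top of the red start button, 32 mm across, in a black collar on the console. It is pressed straight down.
- beaker: Bystander: empty glass beaker, 64 mm across, 85 mm tall. Origin: centre of the underside.
- cap_a: Bystander: loose blue cap, 36 mm across, 16 mm tall. Origin: centre of the underside.
- cap_b: Bystander: loose blue cap, same as cap_a.
- mortar: Bystander: white mortar bowl, 100 mm across, 60 mm tall. Origin: centre of the underside.
- flask: Bystander: conical glass flask, 80 mm across, 118 mm tall. Origin: centre of the underside.
- stock_jar: Bystander: amber jar with a white cap, 64 mm across, 110 mm tall. Origin: centre of the underside.
- tape_roll: Bystander: orange roll of tape lying flat, 60 mm across, 19 mm tall. Origin: centre of the underside.
There are look-alikes about, which are no part of the job. Leave any grey or orange look-alike of the jar3 alone.

How it is judged:
By the outcome, as a careful person would: the job done as asked, in the order asked, and still so for the second after the job is handed in, with the robot touching nothing.
Of jar1, jar2, jar3 only 2 to 3 are there at a start; the rules pass over those that are not, and their reading is None.
At some moment in a run one of jar1, jar2, jar3 may be knocked a few centimetres aside while the robot is not near it.
It also fails if it takes over 210 s, if anything falls off the work surface, if the arm or the gripper's body presses on something with over 40 N, if the wrist force passes 120 N, or if a joint passes its speed limit or range.

## Robot

A 7-joint arm with a two-finger parallel gripper is mounted at the origin on the work surface. World frame = base frame: x ahead of the robot, y to its left, z up, the work surface at z = 0. Lengths are in m, angles in rad, forces in N, time in s.
With the tool pointing down it reaches from about 0.35 to 0.9 m from the base axis. Payload 8.1 kg.
Tool frame: the origin (TCP) lies on the centre line of the jaws, within the pads' length; the fingertips stand 11 mm ahead of it and the grasp point (between the pads) lies 8 mm behind it (arm.nose_length is the distance from the TCP to the fingertips, in m); z points along the fingers, y is the line along which they close (so a half turn about z gives the same grasp; the last joint's range is limited). The gripper opens to 92 mm and grips with 3 to 60 N. Pads are 19 mm wide; open, the fingers measure 130 mm over their backs; the gripper's body (75 mm by 190 mm) begins 47 mm behind the grasp point.
Start: joints at [-1.204, 0.434, 0.025, 1.573, -0.012, 1.134, -0.075], TCP at [0.283, 0.557, 0.238] pointing down, gripper open.
Joint ranges: [-2.62, 2.62], [-0.44, 2.09], [-1.27, 1.32], [0.08, 2.57], [-1.32, 4.46], [0.12, 2], [-2.74, 2.74]. Speed limits (rad/s): [2.22, 2.22, 3.01, 3.01, 3.14, 3.14, 3.14].

## Interface

Orientations are given as a rotation vector (axis times angle).
In Python, from cell import arm gives the robot as it stands.
- The arm moves only by the tool jog_arm, never from a script. Its argument "moves" is a list of rows, each a list of 4 numbers: the shift along the tool's x, y, z in m, then the turn about the tool's z in rad. In form: [[tx, ty, tz, spin], ...]. A call has 1 to 20 rows; each row is the pose to reach, as a shift and turn from the pose commanded when the call began, along the tool's axes at that moment; what a row does not reach only later rows make up. A row lasts 1/8 s, in which the tool goes at most 62.5 mm and 10.7 degrees, less where a joint would pass 70% of its speed; a pose out of reach is approached as far as the arm can. A call with a gripper value outside its range is refused whole. "hand" is the finger opening in m, from 0 to 0.0918, set as the call begins (left out, the last holds). The fingers move at their own pace and stop on an object; "newtons" is the grip in N (left out, the last holds). Time passes only in rows, so rows that repeat a pose let the fingers close. It gives the time, the measured TCP pose, the force, the opening and the grip force at its end, in the units of the state.
- arm.observe(): the state, without advancing time (a new reading comes with each control period).
- arm.get_image(name): name is "scene" or "top"; returns a dict with "color" (400x640x3 uint8, red, green, blue), "z_map" (400x640 float32, m along the optical axis (not along the pixel's ray), 0 where there is no reading), "fx", "fy", "cx", "cy" (pixels), "rvec" (rotation vector, rad) and "tvec" (3), from world to camera coordinates, as OpenCV has them. Camera axes: x right, y down, z forward; pixel columns grow to the right and rows downward; lengths in m; the calibration is good to about 2 mm. A picture is of the moment at which its call begins.
- arm.sign_off(): hands the job in; it is judged then, once.
The state is a dict: "clock": time; "joints": joint angles; "dq": joint speeds; "joint_efforts": joint torques, N m; "position": TCP position; "ee_rot": TCP orientation; "force": force on the tool from outside, world axes, zero at the start; "ft_torque": the same for the moment, N m; "width": opening from 0.0 (shut) to 1.0 (fully open); "gripper_force": force on a finger pad.
Only numpy, scipy, OpenCV 4.12 (cv2) and the standard library are available. Lean on these libraries where they do the work, as an engineer would, in place of code of your own. Each camera call takes 0.05 s, during which the arm holds its last target. There are 200 camera calls.

## Working session

There is one attempt and no reset: what is moved stays moved. The work goes in short steps, Python scripts to look and compute and a tool call to move; the robot and the scene stay as the last step left them, time stands still between calls to the robot, and variables do not carry over. Pictures are saved under pics/ and viewed, at most 14 in all, crops included, and the job is handed in when it is done.

Besides the shell and the picture viewer there is one more tool, called as name([rows], argument=value, ...), one row to a line, values as JSON. jog_arm: Moves the arm, as the interface text tells. Its arguments: {"type":"object","properties":{"moves":{"type":"array"},"hand":{"type":"number"},"newtons":{"type":"number"}},"required":["moves"]}

```bash
ls; mkdir -p pics; cat > h.py <<'E'
import numpy as np, cv2
from cell import arm
def grab(n):
    im=arm.get_image(n); R=cv2.Rodrigues(np.array(im["rvec"],float))[0]; t=np.array(im["tvec"],float).ravel()
    im["R"]=R; im["t"]=t
    z=im["z_map"]; v,u=np.mgrid[:400,:640]
    c=np.stack([(u-im["cx"])/im["fx"]*z,(v-im["cy"])/im["fy"]*z,z],-1)
    im["P"]=(c-t)@R   # world pts
    return im
def save(im,f): cv2.imwrite(f"pics/{f}.png",im["color"][:,:,::-1])
E
python3 - <<'E'
from h import *
for n in("scene","top"):
    im=grab(n); save(im,n+"0"); print(n,(-im["R"].T@im["t"]).round(3),im["R"].round(2).tolist(),im["fx"])
s=arm.observe();print(s)
E
```

```text
pics
scene [1.015 0.586 1.005] [[-0.77, 0.64, -0.02], [0.52, 0.61, -0.6], [-0.37, -0.47, -0.8]] 410.7122109717025
top [0.525 0.079 1.242] [[0.03, -1.0, 0.02], [-1.0, -0.03, -0.07], [0.07, -0.02, -1.0]] 394.43432867244553
{'clock': 0.1, 'joints': array([-1.20357813,  0.4351651 ,  0.02495793,  1.57396082, -0.01158698,
        1.13401041, -0.07509834]), 'dq': array([ 0.00039784, -0.00167978, -0.0001469 , -0.00225651, -0.00136888,
       -0.00041545, -0.00088753]), 'joint_efforts': array([ 3.18181868e-03, -6.69117165e+01,  9.87911113e-01, -3.15139961e+01,
       -6.05078903e-02,  3.74374422e-02,  9.14570546e-05]), 'position': array([0.28280059, 0.55688248, 0.23703345]), 'ee_rot': array([-7.31247183e-01, -3.05510279e+00,  2.17594631e-03]), 'force': array([ 0.36577418, -0.38941682,  1.15637107]), 'ft_torque': array([-0.01546728,  0.00640587, -0.04257888]), 'gripper_force': 0.0, 'width': 0.9999445618482711}
```

View pics/top0.png

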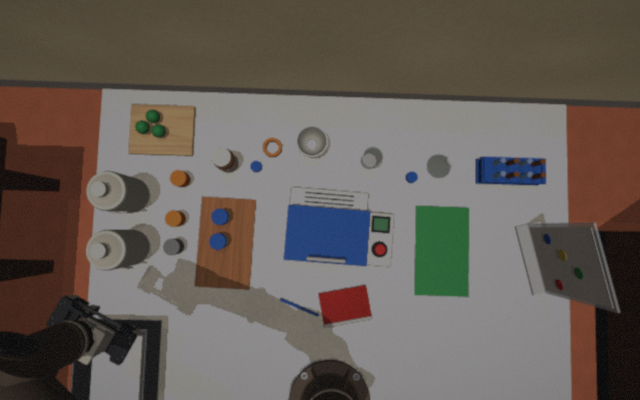

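View pics/scene0.png

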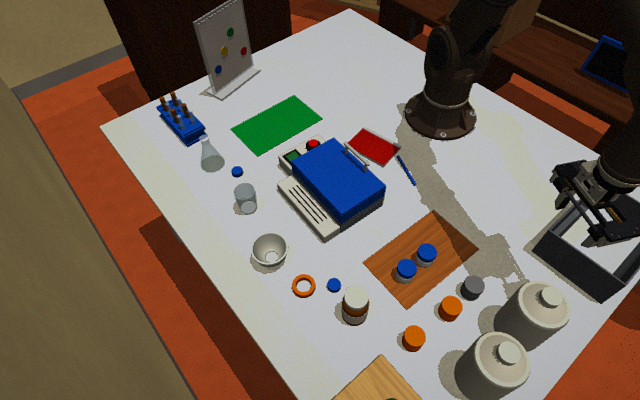

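The top view shows two blue-capped jars at (221,216) and (219,241) on the wooden mat on the +y side. The reader is at about (328,235) with its handle at (326,260). The red button is at (380,249) and the green mat is at (442,251). The scene view agrees: jars at (406,270) and (427,253), handle at (357,155), button at (314,144).

```bash
cat >> h.py <<'E'
def mask(im,kind):
    h=cv2.cvtColor(im["color"],cv2.COLOR_RGB2HSV); H,S,V=[h[...,i].astype(int) for i in range(3)]
    return {"blue":(abs(H-112)<12)&(S>150)&(V>60),"red":((H<6)|(H>174))&(S>170)&(V>70),"green":(abs(H-65)<12)&(S>150)&(V>60)}[kind]
def blobs(im,kind,zmin=-1,amin=25,show=True):
    m=mask(im,kind)&(im["P"][...,2]>zmin)&(im["z_map"]>0)
    n,l,st,c=cv2.connectedComponentsWithStats(m.astype(np.uint8),connectivity=4); out=[]
    for i in range(1,n):
        if st[i,4]<amin: continue
        P=im["P"][l==i]; top=np.percentile(P[:,2],90); T=P[P[:,2]>top-.006]
        r=cv2.minAreaRect((T[:,:2]*1000).astype(np.float32))
        out.append((c[i].round(1),st[i,4],top.round(4),np.round(r[0],1),np.round(r[1],1),round(r[2],1),T.mean(0).round(4)))
        if show: print(kind,*out[-1])
    return out
def tri(obs):  # obs: [(im,(u,v)),..] -> world point
    Ps=[im["K"]@np.c_[im["R"],im["t"]] for im,_ in obs]
    X=cv2.triangulatePoints(Ps[0],Ps[1],np.array(obs[0][1],float),np.array(obs[1][1],float)).ravel(); return X[:3]/X[3]
_g=grab
def grab(n):
    im=_g(n); im["K"]=np.array([[im["fx"],0,im["cx"]],[0,im["fy"],im["cy"]],[0,0,1]]); return im
E
python3 - <<'E'
from h import *
for n in("scene","top"):
    im=grab(n);print(n)
    for k in("blue","red","green"): blobs(im,k)
    # handle: points above lid top
    P=im["P"]; m=(P[...,2]>.112)&(P[...,2]<.16)&(P[...,0]>.3)&(P[...,0]<.6)&(abs(P[...,1])<.2)
    Q=P[m];v,u=np.nonzero(m); print("handle",len(Q),Q.mean(0).round(4),np.percentile(Q,[2,98],axis=0).round(3).tolist(),cv2.minAreaRect((Q[:,:2]*1000).astype(np.float32)),u.mean(),v.mean())
E
```

```text
scene
blue [611.7  39.2] 53 -0.1094 [-1116.1   116.4] [26.7 89.2] 1.8 [-1.1142  0.1153 -0.1116]
blue [180.9 122.5] 730 0.0585 [ 727.1 -544.5] [ 58.6 183.5] 5.8 [ 0.7244 -0.509   0.0748]
blue [338.  175.8] 3673 0.1007 [505.   25.5] [242.2 160.4] 86.5 [0.5089 0.0322 0.0985]
blue [406.4 170.8] 76 0.0112 [282.3 101.7] [125.5   7.8] 69.3 [0.284  0.1067 0.0091]
blue [236.5 170.5] 71 0.0185 [ 694.2 -239. ] [31.7 28.8] 56.6 [ 0.6942 -0.2392  0.0164]
blue [427.  251.5] 252 0.0551 [476.9 351.4] [46.4 46.1] 28.3 [0.4774 0.3512 0.053 ]
blue [406.7 267.5] 272 0.0552 [551.6 348.5] [45.1 47. ] 3.5 [0.5514 0.3487 0.0528]
blue [333.6 284.1] 134 0.0179 [712.5 250.6] [32.8 32.1] 65.4 [0.7125 0.2509 0.0157]
red [372.9 146.5] 926 0.0147 [339.  -28.2] [192.8 149. ] 11.6 [ 0.2934 -0.035   0.0125]
red [312.6 143.1] 63 0.0744 [ 467.7 -133.1] [26.3 29.2] 42.7 [ 0.468  -0.1318  0.0719]
green [275.6 124.9] 2610 0.0059 [ 465.7 -340.4] [170.6 276.1] 89.9 [ 0.4712 -0.3376  0.0035]
green [292.1 155.6] 66 0.0556 [ 541.8 -146.7] [26.9 33.3] 88.5 [ 0.541  -0.1456  0.0535]
handle 144 [0.4386 0.0329 0.1355] [[0.431, -0.
[... 475 characters left out ...]
-241.5] [25.6 29.6] 3.6 [ 0.6913 -0.2405  0.0161]
blue [326.9 233.7] 4086 0.1015 [504.8  24.1] [233.3 154. ] 86.8 [0.5078 0.0241 0.099 ]
blue [219.7 216.4] 182 0.0557 [551.  346.9] [41.9 42.7] 1.8 [0.5503 0.3457 0.0534]
blue [217.6 241. ] 187 0.0557 [476.  348.6] [42.1 43.4] 11.0 [0.4763 0.3481 0.0534]
red [379.7 249.1] 90 0.0749 [ 466.2 -133.7] [27.3 29.6] 86.5 [ 0.4669 -0.1335  0.072 ]
red [344.5 304.1] 1362 0.0152 [292.2 -39.4] [ 90.5 142.9] 11.8 [ 0.2918 -0.0402  0.0126]
handle 154 [0.4381 0.0288 0.1378] [[0.431, -0.023, 0.133], [0.445, 0.08, 0.142]] ((437.9278259277344, 29.331501007080078), (106.50939178466797, 10.780051231384277), 86.68104553222656) 325.24675324675326 258.9805194805195
```

```bash
cat >> h.py <<'E'
from scipy.spatial.transform import Rotation as Ro
YAW=np.radians(-3.2); ORG=np.array([.505,.0252])   # reader
def rd(x,y): c,s=np.cos(YAW),np.sin(YAW); return ORG+[c*x-s*y,s*x+c*y]
def to(p,ydir=None):
    """tool-axis shift and spin to bring the TCP to p (world) with tool y along heading ydir (mod pi)"""
    s=arm.observe(); R=Ro.from_rotvec(s["ee_rot"]).as_matrix(); d=R.T@(np.array(p)-s["position"])
    sp=0
    if ydir is not None:
        cur=np.arctan2(R[1,1],R[0,1]); sp=-((ydir-cur+np.pi/2)%np.pi-np.pi/2)
    print("shift",d.round(4),"spin",round(sp,4),"| at",s["position"].round(4),"q7",s["joints"][6].round(2),"z",R[:,2].round(3)); return d,sp
E
python3 - <<'E'
from h import *
print(rd(-68,0)-0 if 0 else rd(-.068,0), rd(.08,0))
to([*rd(-.068,0),.24],YAW)
E
```

```text
[0.43710603 0.02899586] [0.58487526 0.02073428]
shift [-0.3766 -0.4009 -0.0023] spin 1.1567 | at [0.2829 0.557  0.2372] q7 -0.08 z [-0.    -0.001 -1.   ]
```

jog_arm([
  [-0.377,-0.401,-0.002,1.157],
  [-0.377,-0.401,-0.002,1.157],
  [-0.377,-0.401,-0.002,1.157],
  [-0.377,-0.401,-0.002,1.157],
  [-0.377,-0.401,-0.002,1.157],
  [-0.377,-0.401,-0.002,1.157],
  [-0.377,-0.401,-0.002,1.157],
  [-0.377,-0.401,-0.002,1.157],
  [-0.377,-0.401,-0.002,1.157],
  [-0.377,-0.401,-0.002,1.157],
  [-0.377,-0.401,-0.002,1.157],
  [-0.377,-0.401,-0.002,1.157],
  [-0.377,-0.401,-0.002,1.157],
], hand=0.05)

```text
clock: 1.82
position: [0.4374, 0.0301, 0.2397]
ee_rot: [-2.28, -2.16, 0.0]
force: [-0.3, -0.5, 0.2]
width: 0.546
gripper_force: 0.0
```

```bash
python3 - <<'E'
from h import *
to([.4377,.0292,.131],YAW)
E
```

```text
shift [-0.0009  0.0004  0.1087] spin 0.0018 | at [0.4374 0.0301 0.2397] q7 -0.15 z [-0.  0. -1.]
```

jog_arm([
  [0,0,0.04,0],
  [0,0,0.08,0],
  [0,0,0.095,0],
  [0,0,0.109,0],
  [0,0,0.109,0],
])

```text
clock: 2.45
position: [0.4372, 0.0293, 0.1302]
ee_rot: [-2.282, -2.158, 0.002]
force: [0.6, 0.4, 1.6]
width: 0.544
gripper_force: 0.0
```

jog_arm([
  [0,0,0,0],
  [0,0,0,0],
  [0,0,0,0],
  [0,0,0,0],
  [0,0,0,0],
], hand=0.0, newtons=15)

```text
clock: 3.08
position: [0.4372, 0.0291, 0.1308]
ee_rot: [-2.282, -2.158, 0.0]
force: [-3.0, 0.9, 4.2]
width: 0.108
gripper_force: 15.0
```

```bash
python3 -c "
import numpy as np
for t in [.04,.1,.18,.27,.36,.45,.54,.63,.72,.81,.9,.99,1.08,1.17,1.26,1.35,1.44,1.53,1.62,1.70,1.75]:
  c,s=np.cos(t),np.sin(t); print(t,round(-.148*c+.083*s+.148,3),round(-(.148*s+.083*c-.083),3))"
```

```text
0.04 0.003 -0.006
0.1 0.009 -0.014
0.18 0.017 -0.025
0.27 0.028 -0.036
0.36 0.039 -0.047
0.45 0.051 -0.056
0.54 0.064 -0.064
0.63 0.077 -0.071
0.72 0.091 -0.077
0.81 0.106 -0.081
0.9 0.121 -0.085
0.99 0.136 -0.086
1.08 0.151 -0.087
1.17 0.167 -0.086
1.26 0.182 -0.083
1.35 0.197 -0.08
1.44 0.211 -0.075
1.53 0.225 -0.068
1.62 0.238 -0.061
1.7 0.249 -0.053
1.75 0.256 -0.048
```

jog_arm([
  [0,0.003,-0.006,0],
  [0,0.009,-0.014,0],
  [0,0.017,-0.025,0],
  [0,0.028,-0.036,0],
  [0,0.039,-0.047,0],
  [0,0.051,-0.056,0],
  [0,0.064,-0.064,0],
  [0,0.077,-0.071,0],
  [0,0.091,-0.077,0],
  [0,0.106,-0.081,0],
])

```text
clock: 4.32
position: [0.5448, 0.023, 0.2132]
ee_rot: [2.282, 2.158, 0.002]
force: [-1.7, 0.5, 0.8]
width: 0.112
gripper_force: 15.0
```

jog_arm([
  [0,0.015,-0.004,0],
  [0,0.03,-0.005,0],
  [0,0.045,-0.006,0],
  [0,0.061,-0.005,0],
  [0,0.076,-0.002,0],
  [0,0.091,0.001,0],
  [0,0.105,0.006,0],
  [0,0.119,0.013,0],
  [0,0.132,0.02,0],
  [0,0.143,0.028,0],
  [0,0.147,0.031,0],
  [0,0.147,0.031,0],
])

```text
clock: 5.82
position: [0.6902, 0.0148, 0.1804]
ee_rot: [-2.283, -2.158, 0.001]
force: [1.1, -0.2, -0.7]
width: 0.117
gripper_force: 15.0
```

```bash
python3 - <<'E'
from h import *
a=grab("scene"); b=grab("top"); save(a,"s1")
blobs(a,"blue",.03);blobs(b,"blue",.03)
E
```

```text
blue [181.8 121.1] 626 0.0628 [ 720.9 -522.8] [55.3 90.6] 2.2 [ 0.7231 -0.51    0.0798]
blue [318.9 195.1] 1159 0.2074 [636.1  79. ] [119.8  48.6] 86.3 [0.6338 0.0818 0.2052]
blue [427.  251.7] 256 0.0551 [477.1 350.9] [47.8 46.7] 74.9 [0.4775 0.3514 0.0529]
blue [406.6 267.5] 273 0.0556 [551.4 348.2] [46.1 45. ] 55.1 [0.5514 0.3485 0.0532]
blue [508.1 171.9] 913 0.0504 [ 716.9 -546.5] [198.7  73.7] 89.6 [ 0.7125 -0.5312  0.0481]
blue [298.7 189.9] 551 0.2082 [611.9 105.7] [59.3 91.2] 87.3 [0.6326 0.1063 0.2193]
blue [370.9 193. ] 190 0.2088 [626.  -86.3] [26.5 42.6] 85.0 [ 0.6222 -0.086   0.2064]
blue [219.7 216.3] 183 0.0556 [549.6 345.4] [39.1 44.6] 1.6 [0.5498 0.3453 0.0531]
blue [217.6 241.1] 184 0.0561 [476.4 348.2] [41.6 44.7] 1.3 [0.4764 0.3481 0.0535]
```

View pics/s1.png

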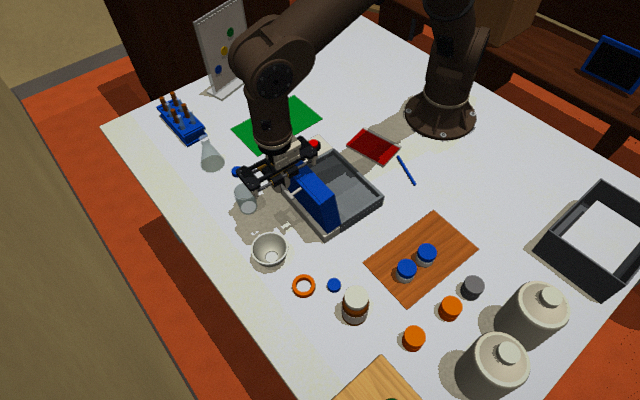

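The lid is held open at about (320,195), the reader floor at about (345,185) is empty, and the jars haven't moved. I'll push the last few mm to the stop and then let go.

jog_arm([
  [0,0.002,0.001,0],
  [0,0.004,0.003,0],
  [0,0.006,0.005,0],
  [0,0.006,0.005,0],
])

```text
clock: 6.42
position: [0.693, 0.0145, 0.1766]
ee_rot: [-2.28, -2.154, 0.005]
force: [-18.0, -0.2, 14.9]
width: 0.112
gripper_force: 15.0
```

jog_arm([
  [0,0,0,0],
  [0,0,0,0],
  [0,0,0,0],
], hand=0.02)

```text
clock: 6.8
position: [0.6966, 0.0147, 0.1759]
ee_rot: [2.282, 2.158, 0.001]
force: [0.1, 0.4, -0.5]
width: 0.218
gripper_force: 0.0
```

jog_arm([
  [0,0,-0.02,0],
  [0,0,-0.05,0],
  [0,0,-0.1,0],
  [0,0,-0.1,0],
])

```text
clock: 7.3
position: [0.6985, 0.014, 0.2804]
ee_rot: [2.279, 2.155, 0.009]
force: [-0.1, -0.0, -0.1]
width: 0.214
gripper_force: 0.0
```

```bash
python3 - <<'E'
from h import *
to([.5507,.347,.15],YAW+np.pi/2)
b=grab("top");blobs(b,"blue",.03)
E
```

```text
shift [ 0.3241 -0.1673  0.1293] spin 1.5705 | at [0.6985 0.014  0.2804] q7 0.07 z [ 0.008  0.    -1.   ]
blue [508.1 171.9] 920 0.0502 [ 716.7 -546.2] [198.7  73.7] 89.0 [ 0.713  -0.5313  0.0481]
blue [299.8 189.5] 629 0.2074 [608.5 104.8] [ 60.8 102.4] 87.8 [0.6339 0.1029 0.2224]
blue [219.7 216.4] 183 0.0553 [549.6 345.5] [39.  44.5] 1.7 [0.5494 0.3451 0.053 ]
blue [217.6 241. ] 186 0.0556 [476.7 348.3] [42.5 43.1] 78.8 [0.477  0.3482 0.0535]
```

jog_arm([
  [0.324,-0.167,0,1.57],
  [0.324,-0.167,0,1.57],
  [0.324,-0.167,0,1.57],
  [0.324,-0.167,0,1.57],
  [0.324,-0.167,0,1.57],
  [0.324,-0.167,0,1.57],
  [0.324,-0.167,0.05,1.57],
  [0.324,-0.167,0.1,1.57],
  [0.324,-0.167,0.13,1.57],
  [0.324,-0.167,0.13,1.57],
  [0.324,-0.167,0.13,1.57],
  [0.324,-0.167,0.13,1.57],
], hand=0.085)

```text
clock: 8.85
position: [0.5485, 0.3476, 0.1473]
ee_rot: [-3.139, 0.086, -0.003]
force: [0.7, -0.5, 0.5]
width: 0.924
gripper_force: 0.0
```

```bash
python3 - <<'E'
from h import *
to([.5507,.347,.036],YAW+np.pi/2)
b=grab("scene");blobs(b,"blue",.03)
E
```

```text
shift [0.002  0.0007 0.1114] spin 0.0014 | at [0.5485 0.3476 0.1473] q7 -1.78 z [ 0.002  0.002 -1.   ]
blue [217.7  68.7] 26 0.1127 [ 513.9 -615.2] [18.2  3.9] 3.2 [ 0.5131 -0.6157  0.1119]
blue [181.8 121.3] 625 0.0553 [ 728.1 -546.5] [ 73.1 195.7] 6.3 [ 0.7224 -0.508   0.0626]
blue [306.1 182.3] 1898 0.2069 [636.   18.2] [242.7  47.2] 87.2 [0.6327 0.0255 0.2046]
blue [423.4 247.4] 29 0.2196 [573.7 382.7] [18.5  2.2] 88.2 [0.5736 0.383  0.2203]
blue [406.7 267.4] 260 0.0552 [550.6 348. ] [46.5 45.2] 19.9 [0.5517 0.3486 0.053 ]
```

jog_arm([
  [0.002,0.001,0.05,0],
  [0.002,0.001,0.09,0],
  [0.002,0.001,0.111,0],
  [0.002,0.001,0.111,0],
  [0.002,0.001,0.111,0],
])

```text
clock: 9.52
position: [0.5507, 0.3466, 0.0365]
ee_rot: [-3.139, 0.087, -0.003]
force: [1.0, -0.1, 0.0]
width: 0.927
gripper_force: 0.0
```

jog_arm([
  [0,0,0,0],
  [0,0,0,0],
  [0,0,0,0],
  [0,0,0,0],
  [0,0,0,0],
], hand=0.03, newtons=12)

```text
clock: 10.15
position: [0.5495, 0.3464, 0.0349]
ee_rot: [-3.14, 0.087, -0.0]
force: [-0.9, 0.8, 1.4]
width: 0.543
gripper_force: 12.0
```

jog_arm([
  [0,0,-0.04,0],
  [0,0,-0.09,0],
  [0,0,-0.13,0],
  [0,0,-0.13,0],
  [0,0,-0.13,0],
])

```text
clock: 10.78
position: [0.5489, 0.3463, 0.164]
ee_rot: [3.14, -0.086, -0.002]
force: [-0.4, -0.4, -2.2]
width: 0.538
gripper_force: 12.0
```

```bash
python3 - <<'E'
from h import *
to([*rd(-.01,-.05),.15],YAW+np.pi/2)
E
```

```text
shift [-0.0362  0.373   0.0141] spin 0.0008 | at [0.5489 0.3463 0.164 ] q7 -1.79 z [-0.001 -0.    -1.   ]
```

jog_arm([
  [-0.036,0.05,0,0],
  [-0.036,0.1,0,0],
  [-0.036,0.15,0,0],
  [-0.036,0.2,0,0],
  [-0.036,0.25,0,0],
  [-0.036,0.3,0,0],
  [-0.036,0.34,0,0],
  [-0.036,0.365,0,0],
  [-0.036,0.373,0,0],
  [-0.036,0.373,0,0],
  [-0.036,0.373,0,0],
])

```text
clock: 12.15
position: [0.4929, -0.0228, 0.1643]
ee_rot: [-3.14, 0.084, 0.001]
force: [0.8, -0.8, -0.2]
width: 0.543
gripper_force: 12.0
```

```bash
python3 - <<'E'
from h import *
to([*rd(-.01,-.05),.063],YAW+np.pi/2)
a=grab("scene"); b=grab("top"); save(b,"t2")
# reader floor / rim heights and extents along reader axes
P=b["P"]; c,s=np.cos(YAW),np.sin(YAW); d=P[...,:2]-ORG; X=c*d[...,0]+s*d[...,1]; Y=-s*d[...,0]+c*d[...,1]
for lo,hi in((.024,.036),(.044,.054)):
    m=(P[...,2]>lo)&(P[...,2]<hi)&(abs(X)<.1)&(Y<.13)&(Y>-.119); print(lo,m.sum(),P[m][:,2].mean().round(4),np.percentile(X[m],[1,99]).round(3),np.percentile(Y[m],[1,99]).round(3))
E
```

```text
shift [-0.0005  0.0014  0.1013] spin 0.0024 | at [ 0.4929 -0.0228  0.1643] q7 -1.23 z [-0.001  0.    -1.   ]
0.024 1149 0.0301 [-0.07   0.051] [-0.041  0.11 ]
0.044 1275 0.0503 [-0.078  0.1  ] [-0.115  0.119]
```

View pics/t2.png

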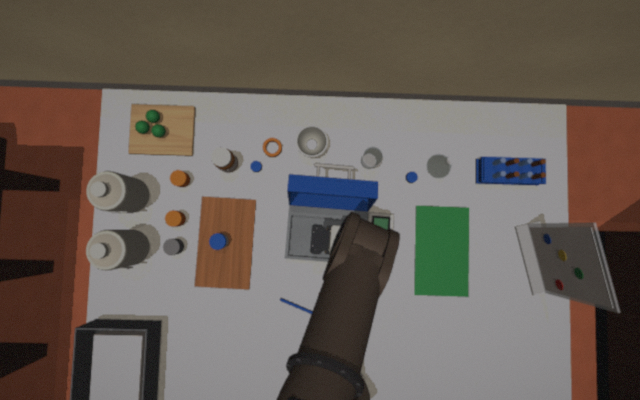

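The view shows one jar left on the wooden mat at (218,242), and the lid is open with its handle at (335,168). The gripper is over the reader floor, and the depth data confirms the floor at 30 mm and the extents.

jog_arm([
  [0,0.001,0.04,0],
  [0,0.001,0.07,0],
  [0,0.001,0.088,0],
  [0,0.001,0.095,0],
  [0,0.001,0.099,0],
  [0,0.001,0.1,0],
  [0,0.001,0.1,0],
])

```text
clock: 13.12
position: [0.4933, -0.0251, 0.0652]
ee_rot: [-3.14, 0.087, -0.002]
force: [-0.5, 1.0, -1.1]
width: 0.542
gripper_force: 12.0
```

jog_arm([
  [0,0,0,0],
  [0,0,0,0],
  [0,0,0,0],
], hand=0.066)

```text
clock: 13.5
position: [0.493, -0.0251, 0.0649]
ee_rot: [-3.14, 0.087, -0.0]
force: [-0.4, -0.7, 0.0]
width: 0.718
gripper_force: 0.0
```

jog_arm([
  [0,0,-0.03,0],
  [0,0,-0.08,0],
  [0,0,-0.1,0],
  [0,0,-0.1,0],
])

```text
clock: 14.0
position: [0.4939, -0.025, 0.166]
ee_rot: [-3.139, 0.086, -0.005]
force: [-0.7, 0.3, 0.1]
width: 0.721
gripper_force: 0.0
```

```bash
python3 - <<'E'
from h import *
to([.4768,.3497,.15],YAW+np.pi/2)
b=grab("scene");blobs(b,"blue",.03)
E
```

```text
shift [-0.0376 -0.3732  0.0162] spin 0.001 | at [ 0.4939 -0.025   0.166 ] q7 -1.22 z [ 0.003  0.001 -1.   ]
blue [181.7 120.9] 622 0.0643 [ 719.6 -522.9] [53.5 91. ] 1.0 [ 0.7226 -0.5064  0.0778]
blue [300.6 174.4] 1543 0.2072 [635.9  17.7] [241.5  47.7] 87.5 [0.632  0.0266 0.2047]
blue [328.6 165.4] 168 0.0824 [495.6 -23.3] [48.8 45.1] 82.0 [ 0.4954 -0.0236  0.0802]
blue [331.7 208. ] 31 0.1647 [623.9 138.3] [21.   3.1] 0.6 [0.6291 0.1384 0.1647]
blue [328.8 222.7] 68 0.1189 [644.7 137.1] [ 2.7 14.9] 89.6 [0.6457 0.137  0.1235]
blue [427.  251.6] 255 0.0552 [477.1 351.3] [46.9 46.2] 21.4 [0.4774 0.351  0.053 ]
```

Jar 1 is upright at (0.495, -0.023), with its top at 0.080. Next is the second jar.

jog_arm([
  [-0.01,-0.05,0,0],
  [-0.02,-0.11,0,0],
  [-0.03,-0.17,0,0],
  [-0.038,-0.23,0,0],
  [-0.038,-0.29,0,0],
  [-0.038,-0.34,0,0],
  [-0.038,-0.373,0,0],
  [-0.038,-0.373,0.03,0],
  [-0.038,-0.373,0.05,0],
  [-0.038,-0.373,0.05,0],
], hand=0.085)

```text
clock: 15.3
position: [0.4744, 0.3479, 0.1127]
ee_rot: [3.137, -0.089, -0.005]
force: [0.2, 0.1, 0.2]
width: 0.929
gripper_force: 0.0
```

```bash
python3 - <<'E'
from h import *
to([.4768,.3497,.036],YAW+np.pi/2)
E
```

```text
shift [ 0.0025 -0.0022  0.0766] spin -0.0007 | at [0.4744 0.3479 0.1127] q7 -1.81 z [-0.003 -0.003 -1.   ]
```

jog_arm([
  [0.001,-0.001,0.04,0],
  [0.001,-0.001,0.065,0],
  [0.001,-0.001,0.077,0],
  [0.001,-0.001,0.079,0],
  [0.001,-0.001,0.079,0],
])

```text
clock: 15.92
position: [0.4773, 0.3505, 0.0367]
ee_rot: [-3.139, 0.087, -0.002]
force: [-0.0, -0.3, 0.6]
width: 0.926
gripper_force: 0.0
```

jog_arm([
  [0,0,0,0],
  [0,0,0,0],
  [0,0,0,0],
  [0,0,0,0],
  [0,0,0,0],
], hand=0.03)

```text
clock: 16.55
position: [0.4766, 0.3503, 0.0358]
ee_rot: [-3.14, 0.087, 0.0]
force: [-0.9, -0.1, 1.8]
width: 0.541
gripper_force: 12.0
```

jog_arm([
  [0,0,-0.04,0],
  [0,0,-0.09,0],
  [0,0,-0.13,0],
  [0,0,-0.13,0],
  [0,0,-0.13,0],
])

```text
clock: 17.18
position: [0.4759, 0.3503, 0.165]
ee_rot: [3.14, -0.086, -0.002]
force: [-0.0, -0.5, -1.9]
width: 0.544
gripper_force: 12.0
```

```bash
python3 - <<'E'
from h import *
to([*rd(-.01,.05),.15],YAW+np.pi/2)
b=grab("scene");blobs(b,"blue",.03)
E
```

```text
shift [0.037 0.273 0.015] spin 0.0009 | at [0.4759 0.3503 0.165 ] q7 -1.85 z [-0.001 -0.    -1.   ]
blue [217.7  68.7] 29 0.1131 [ 515.8 -613.7] [16.7  2.5] 21.8 [ 0.5157 -0.6138  0.1117]
blue [182.1 121.4] 638 0.0611 [ 720.8 -524.3] [53.7 91. ] 1.4 [ 0.7224 -0.5038  0.0777]
blue [306.3 182.5] 1914 0.207 [636.2  18.3] [240.9  46.9] 87.1 [0.6326 0.0261 0.2047]
blue [328.7 166.2] 191 0.082 [495.5 -22.8] [45.6 47.4] 1.4 [ 0.4955 -0.023   0.0802]
blue [441.4 219.8] 28 0.1839 [475.4 360.8] [52.5 19. ] 40.6 [0.4627 0.3498 0.1858]
blue [434.  226.3] 142 0.1838 [486.7 350.1] [25.5 43.8] 0.1 [0.4871 0.3489 0.1819]
```

jog_arm([
  [0.01,0.05,0,0],
  [0.02,0.1,0,0],
  [0.03,0.15,0,0],
  [0.037,0.2,0,0],
  [0.037,0.24,0,0],
  [0.037,0.265,0,0],
  [0.037,0.275,0,0],
  [0.037,0.275,0,0],
  [0.037,0.275,0,0],
])

```text
clock: 18.35
position: [0.4983, 0.075, 0.1653]
ee_rot: [3.14, -0.084, -0.001]
force: [0.7, -0.1, -1.1]
width: 0.548
gripper_force: 12.0
```

```bash
python3 - <<'E'
from h import *
to([*rd(-.01,.05),.064],YAW+np.pi/2)
E
```

```text
shift [-0.0005 -0.0006  0.1013] spin 0.0024 | at [0.4983 0.075  0.1653] q7 -1.41 z [-0.001 -0.    -1.   ]
```

jog_arm([
  [0,0,0.04,0],
  [0,0,0.07,0],
  [0,0,0.088,0],
  [0,0,0.095,0],
  [0,0,0.1,0],
  [0,0,0.1,0],
  [0,0,0.1,0],
])

```text
clock: 19.23
position: [0.4988, 0.0738, 0.0663]
ee_rot: [-3.14, 0.087, -0.002]
force: [0.8, -0.8, -1.3]
width: 0.541
gripper_force: 12.0
```

jog_arm([
  [0,0,0,0],
  [0,0,0,0],
  [0,0,0,0],
], hand=0.066)

```text
clock: 19.6
position: [0.4985, 0.0737, 0.0659]
ee_rot: [-3.14, 0.087, -0.0]
force: [-0.1, -0.9, 0.3]
width: 0.714
gripper_force: 0.0
```

jog_arm([
  [0,0,-0.03,0],
  [0,0,-0.08,0],
  [0,0,-0.13,0],
  [0,0,-0.19,0],
  [0,0,-0.21,0],
  [0,0,-0.21,0],
])

```text
clock: 20.35
position: [0.4991, 0.0738, 0.277]
ee_rot: [-3.139, 0.086, -0.004]
force: [-0.6, 0.2, -0.1]
width: 0.718
gripper_force: 0.0
```

```bash
python3 - <<'E'
from h import *
to([.693,.0145,.275],YAW)
b=grab("scene");blobs(b,"blue",.03);save(b,"s3")
b=grab("top")
P=b["P"]; m=(P[...,2]>.165)&(P[...,2]<.2)&(P[...,0]>.665)&(P[...,0]<.74)&(abs(P[...,1])<.1)
print(m.sum(),np.percentile(P[m],[3,50,97],axis=0).round(4))
E
```

```text
shift [0.1968 0.0486 0.0025] spin -1.5698 | at [0.4991 0.0738 0.277 ] q7 -1.55 z [ 0.003  0.002 -1.   ]
blue [181.5 120.9] 609 0.0564 [ 731.2 -542.7] [ 65.3 196.8] 8.1 [ 0.7232 -0.5052  0.069 ]
blue [300.2 173.8] 1511 0.2072 [635.8  18.8] [240.5  48.5] 87.5 [0.6321 0.0268 0.2047]
blue [328.6 165.5] 165 0.0827 [495.8 -23.4] [46.6 45.7] 68.1 [ 0.4953 -0.0233  0.0804]
blue [350.2 186.2] 186 0.0827 [498.7  74.9] [48.1 46.1] 74.5 [0.4995 0.0758 0.0801]
blue [323.7 213.5] 49 0.1746 [652.  136.7] [ 1.1 15.1] 87.1 [0.6545 0.1366 0.1772]
blue [332.2 219.7] 84 0.1284 [615.5 139.1] [14.4  2.1] 3.6 [0.6131 0.1389 0.133 ]
208 [[ 0.668  -0.0344  0.1808]
 [ 0.6909  0.0164  0.1862]
 [ 0.6988  0.0646  0.1903]]
```

View pics/s3.png

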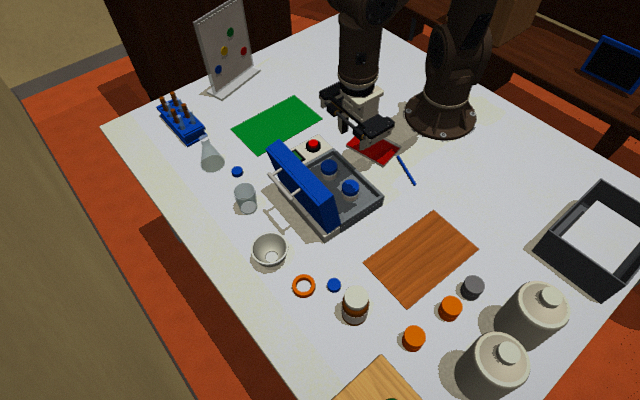

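Both jars stand upright in the reader at (329,166) and (350,187). The lid is on its stop, with the handle at about (283,185).

jog_arm([
  [0.197,0.049,0,-1.57],
  [0.197,0.049,0,-1.57],
  [0.197,0.049,0,-1.57],
  [0.197,0.049,0,-1.57],
  [0.197,0.049,0,-1.57],
  [0.197,0.049,0,-1.57],
  [0.197,0.049,0,-1.57],
  [0.197,0.049,0,-1.57],
  [0.197,0.049,0,-1.57],
  [0.197,0.049,0,-1.57],
  [0.197,0.049,0,-1.57],
], hand=0.019)

```text
clock: 21.82
position: [0.692, 0.0138, 0.2746]
ee_rot: [-2.284, -2.155, 0.002]
force: [-0.2, 0.1, 0.1]
width: 0.204
gripper_force: 0.0
```

```bash
python3 - <<'E'
from h import *
to([.693,.015,.178],YAW)
E
```

```text
shift [0.0013 0.0011 0.0966] spin -0.0023 | at [0.692  0.0138 0.2746] q7 0.07 z [-0.002  0.    -1.   ]
```

jog_arm([
  [0,0.001,0.04,0],
  [0,0.001,0.07,0],
  [0,0.001,0.08,0],
  [0,0.001,0.09,0],
  [0,0.001,0.096,0],
  [0,0.001,0.096,0],
])

```text
clock: 22.58
position: [0.6935, 0.0138, 0.18]
ee_rot: [2.283, 2.158, 0.0]
force: [-0.3, 0.1, -0.1]
width: 0.208
gripper_force: 0.0
```

jog_arm([
  [0,0,0,0],
  [0,0,0,0],
  [0,0,0,0],
  [0,0,0,0],
], hand=0.0, newtons=15)

```text
clock: 23.08
position: [0.6928, 0.0138, 0.1804]
ee_rot: [-2.282, -2.158, 0.0]
force: [-6.2, 1.5, 5.2]
width: 0.113
gripper_force: 15.0
```

```bash
python3 -c "
import numpy as np
for t in [1.75,1.71,1.65,1.57,1.48,1.39,1.3,1.21,1.12,1.03,.94,.85,.76,.67,.58,.49,.41,.33,.26,.2,.15,.1,.06,.03,0]:
  c,s=np.cos(t),np.sin(t); print(t,round(-.148*c+.083*s-.108,3),round(-(.148*s+.083*c-.1308),3), '|', round(-.148*c+.083*s-.108+.149,3),round(-(.148*s+.083*c-.1308)+.039,3))"
```

```text
1.75 0.0 -0.0 | 0.149 0.039
1.71 -0.005 -0.004 | 0.144 0.035
1.65 -0.014 -0.01 | 0.135 0.029
1.57 -0.025 -0.017 | 0.124 0.022
1.48 -0.039 -0.024 | 0.11 0.015
1.39 -0.053 -0.03 | 0.096 0.009
1.3 -0.068 -0.034 | 0.081 0.005
1.21 -0.083 -0.037 | 0.066 0.002
1.12 -0.098 -0.039 | 0.051 0.0
1.03 -0.113 -0.039 | 0.036 0.0
0.94 -0.128 -0.038 | 0.021 0.001
0.85 -0.143 -0.035 | 0.006 0.004
0.76 -0.158 -0.031 | -0.009 0.008
0.67 -0.172 -0.026 | -0.023 0.013
0.58 -0.186 -0.02 | -0.037 0.019
0.49 -0.2 -0.012 | -0.051 0.027
0.41 -0.211 -0.004 | -0.062 0.035
0.33 -0.221 0.004 | -0.072 0.043
0.26 -0.23 0.013 | -0.081 0.052
0.2 -0.237 0.02 | -0.088 0.059
0.15 -0.242 0.027 | -0.093 0.066
0.1 -0.247 0.033 | -0.098 0.072
0.06 -0.251 0.039 | -0.102 0.078
0.03 -0.253 0.043 | -0.104 0.082
0 -0.256 0.048 | -0.107 0.087
```

jog_arm([
  [0,-0.005,-0.004,0],
  [0,-0.014,-0.01,0],
  [0,-0.025,-0.017,0],
  [0,-0.039,-0.024,0],
  [0,-0.053,-0.03,0],
  [0,-0.068,-0.034,0],
  [0,-0.083,-0.037,0],
  [0,-0.098,-0.039,0],
  [0,-0.113,-0.039,0],
  [0,-0.128,-0.038,0],
  [0,-0.143,-0.035,0],
  [0,-0.158,-0.031,0],
  [0,-0.172,-0.026,0],
  [0,-0.186,-0.02,0],
  [0,-0.2,-0.012,0],
  [0,-0.211,-0.004,0],
])

```text
clock: 25.08
position: [0.4809, 0.0258, 0.183]
ee_rot: [-2.282, -2.158, 0.002]
force: [-0.0, 0.7, 0.5]
width: 0.111
gripper_force: 15.0
```

jog_arm([
  [0,-0.005,0.004,0],
  [0,-0.01,0.008,0],
  [0,-0.019,0.017,0],
  [0,-0.026,0.024,0],
  [0,-0.031,0.031,0],
  [0,-0.034,0.034,0],
  [0,-0.036,0.037,0],
  [0,-0.038,0.04,0],
  [0,-0.04,0.043,0],
  [0,-0.042,0.046,0],
  [0,-0.043,0.048,0],
  [0,-0.044,0.05,0],
  [0,-0.045,0.051,0],
  [0,-0.045,0.051,0],
])

```text
clock: 26.82
position: [0.4381, 0.0282, 0.1328]
ee_rot: [2.283, 2.158, 0.001]
force: [1.3, 1.2, -1.8]
width: 0.114
gripper_force: 15.0
```

```bash
python3 - <<'E'
from h import *
to([.4377,.0292,.133],YAW)
b=grab("scene");blobs(b,"blue",.03)
E
```

```text
shift [ 0.001  -0.0004 -0.0002] spin -0.0003 | at [0.4381 0.0282 0.1328] q7 -0.01 z [ 0.001  0.    -1.   ]
blue [181.5 120.7] 624 0.0656 [ 718.5 -523.4] [91.1 55. ] 87.9 [ 0.7236 -0.5069  0.0787]
blue [338.4 178.8] 3399 0.1015 [507.1  25.8] [241.  159.9] 87.4 [0.5154 0.0405 0.0994]
```

jog_arm([
  [0,0,0.001,0],
  [0,0,0.002,0],
  [0,0,0.003,0],
  [0,0,0.003,0],
])

```text
clock: 27.38
position: [0.4371, 0.0282, 0.1302]
ee_rot: [-2.282, -2.157, 0.001]
force: [-5.7, 1.7, 14.8]
width: 0.11
gripper_force: 15.0
```

jog_arm([
  [0,0,0,0],
  [0,0,0,0],
  [0,0,0,0],
], hand=0.04)

```text
clock: 27.75
position: [0.4379, 0.0281, 0.1297]
ee_rot: [2.283, 2.158, 0.0]
force: [0.5, 0.0, 0.1]
width: 0.389
gripper_force: 0.0
```

jog_arm([
  [0,0,-0.03,0],
  [0,0,-0.08,0],
  [0,0,-0.1,0],
  [0,0,-0.1,0],
])

```text
clock: 28.25
position: [0.4387, 0.0284, 0.2309]
ee_rot: [2.282, 2.158, 0.005]
force: [0.4, 0.7, -0.7]
width: 0.438
gripper_force: 0.0
```

```bash
python3 - <<'E'
from h import *
a=grab("scene");blobs(a,"blue",.03); ra=blobs(a,"red",.03); b=grab("top");rb=blobs(b,"red",.03)
print(tri([(a,ra[0][0]),(b,rb[0][0])]))
for im in(a,b):
    P=im["P"]; m=(P[...,2]>.112)&(P[...,2]<.16)&(P[...,0]>.41)&(P[...,0]<.47)&(P[...,1]>-.03)&(P[...,1]<.09); print(np.percentile(P[m],[3,50,97],axis=0).round(4).tolist())
to([.467,-.1335,.2])
E
```

```text
blue [181.6 120.9] 620 0.066 [ 722.6 -523.8] [54.3 93.8] 3.6 [ 0.7239 -0.5066  0.0796]
blue [338.4 176.6] 3730 0.1007 [506.  25.] [242.8 158.2] 87.1 [0.5093 0.0329 0.0986]
red [312.6 143. ] 61 0.0736 [ 469.6 -132.2] [29.1 28.4] 32.4 [ 0.4682 -0.1323  0.0716]
red [379.8 249.3] 91 0.0744 [ 466.2 -134.1] [27.5 29.2] 16.7 [ 0.4666 -0.1341  0.072 ]
[ 0.4652987  -0.13608584  0.06580258]
[[0.4321, -0.019, 0.1152], [0.4386, 0.0334, 0.1371], [0.443, 0.0809, 0.1408]]Traceback (most recent call last):
  File "<stdin>", line 5, in <module>
    return _quantile_unchecked(
        a, q, axis, out, overwrite_input, method, keepdims, weights)
    return _ureduce(a,
                    func=_quantile_ureduce_func,
    ...<5 lines>...
                    overwrite_input=overwrite_input,
                    method=method)
    r = func(a, **kwargs)
    result = _quantile(arr,
                       quantiles=q,
    ...<2 lines>...
                       out=out,
                       weights=wgt)
    slices_having_nans = np.isnan(arr[-1, ...])
                                  ~~~^^^^^^^^^
IndexError: index -1 is out of bounds for axis 0 with size 0
```

```bash
python3 - <<'E'
from h import *
for n in("top","scene"):
    b=grab(n);P=b["P"]; r=np.hypot(P[...,0]-.4672,P[...,1]+.1335)
    for lo in range(0,40,4):
        m=(r>lo/1000)&(r<lo/1000+.004)
        if m.any(): print(n,lo,m.sum(),np.percentile(P[m][:,2],[10,50,90]).round(4),b["color"][m].mean(0).round())
to([.467,-.1335,.12])
E
```

```text
top 0 3 [0.0683 0.0708 0.0722] [142.  42.  39.]
top 4 18 [0.0706 0.0729 0.0745] [142.  42.  39.]
top 8 30 [0.0688 0.0723 0.074 ] [138.  41.  38.]
top 12 42 [0.0638 0.0709 0.0737] [99. 31. 29.]
top 16 46 [0.0593 0.0615 0.0646] [54. 30. 29.]
top 20 70 [0.0541 0.0613 0.0645] [65. 60. 58.]
top 24 63 [0.0479 0.0502 0.0537] [109. 106. 102.]
top 28 83 [0.0477 0.0505 0.0527] [125. 122. 119.]
top 32 88 [0.0475 0.0502 0.0534] [128. 126. 124.]
top 36 87 [0.0468 0.05   0.0527] [130. 128. 126.]
scene 0 2 [0.0746 0.075  0.0754] [194.   2.   0.]
scene 4 12 [0.0711 0.0729 0.0736] [197.   1.   0.]
scene 8 25 [0.0674 0.0719 0.0741] [182.   6.   3.]
scene 12 32 [0.0618 0.0704 0.074 ] [112.  15.  12.]
scene 16 21 [0.0603 0.0629 0.07  ] [41. 16. 16.]
scene 20 21 [0.0546 0.0618 0.0641] [32. 27. 29.]
scene 24 12 [0.0485 0.0507 0.0604] [153. 149. 136.]
scene 28 13 [0.0479 0.0498 0.0539] [190. 187. 170.]
scene 32 25 [0.0482 0.0502 0.0525] [185. 184. 168.]
scene 36 33 [0.0488 0.0511 0.0529] [193. 192. 176.]
shift [-0.1595  0.0391  0.1087] spin 0 | at [0.4371 0.0281 0.2287] q7 -0.13 z [-0.002 -0.001 -1.   ]
```

The lid is shut flat, with its top at 0.099. The button top is at 0.072 and the collar at 0.062, so a closed fingertip can press the full 6 mm without touching the collar.

jog_arm([
  [-0.05,0.012,0,0],
  [-0.1,0.025,0,0],
  [-0.14,0.035,0,0],
  [-0.16,0.039,0,0],
  [-0.16,0.039,0,0],
  [-0.16,0.039,0.06,0],
  [-0.16,0.039,0.11,0],
  [-0.16,0.039,0.125,0],
  [-0.16,0.039,0.125,0],
], hand=0.0)

```text
clock: 29.58
position: [0.4674, -0.1332, 0.1045]
ee_rot: [-2.281, -2.158, 0.002]
force: [0.2, -0.4, 0.4]
width: 0.005
gripper_force: 0.0
```

```bash
python3 - <<'E'
from h import *
to([.467,-.1335,.077])
E
```

```text
shift [-0.0003 -0.0003  0.0275] spin 0 | at [ 0.4674 -0.1332  0.1045] q7 0.47 z [-0.002  0.    -1.   ]
```

jog_arm([
  [0,0,0.015,0],
  [0,0,0.022,0],
  [0,0,0.025,0],
  [0,0,0.027,0],
  [0,0,0.028,0],
  [0,0,0.028,0],
])

```text
clock: 30.32
position: [0.4682, -0.1336, 0.0773]
ee_rot: [2.282, 2.158, 0.002]
force: [-0.2, 2.5, 7.9]
width: 0.008
gripper_force: 3.9
```

jog_arm([
  [0,0,0.001,0],
  [0,0,0.002,0],
  [0,0,0.002,0],
])

```text
clock: 30.7
position: [0.4684, -0.1337, 0.0767]
ee_rot: [2.283, 2.158, 0.004]
force: [-7.2, 3.9, 35.3]
width: -0.001
gripper_force: 17.4
```

jog_arm([
  [0,0,-0.01,0],
  [0,0,-0.03,0],
  [0,0,-0.08,0],
  [0,0,-0.14,0],
  [0,0,-0.15,0],
  [0,0,-0.15,0],
])

```text
clock: 31.45
position: [0.4678, -0.1337, 0.225]
ee_rot: [2.282, 2.158, 0.002]
force: [-0.8, 0.5, -0.0]
width: 0.001
gripper_force: 0.0
```

```bash
python3 - <<'E'
from h import *
to([.4377,.0285,.23],YAW)
a=grab("scene");blobs(a,"blue",.03);blobs(a,"red",.03)
E
```

```text
shift [ 0.1602 -0.0391 -0.005 ] spin 0.0001 | at [ 0.4678 -0.1337  0.225 ] q7 0.33 z [ 0.001  0.    -1.   ]
blue [181.5 120.7] 613 0.0632 [ 722.6 -522.7] [54.2 91.7] 5.2 [ 0.7226 -0.5084  0.0781]
blue [338.  175.8] 3678 0.1007 [505.5  25.3] [241.8 159.9] 86.7 [0.5091 0.0323 0.0986]
red [313. 143.] 57 0.0742 [ 467.3 -131.7] [28.2 25.2] 50.5 [ 0.4677 -0.1312  0.0721]
```

Button pressed against its stop (35 N) and back up. Now reopening the lid.

jog_arm([
  [0.05,-0.012,0,0],
  [0.1,-0.025,0,0],
  [0.14,-0.035,0,0],
  [0.16,-0.039,0,0],
  [0.16,-0.039,0,0],
  [0.16,-0.039,0,0],
  [0.16,-0.039,0.04,0],
  [0.16,-0.039,0.075,0],
  [0.16,-0.039,0.093,0],
  [0.16,-0.039,0.093,0],
  [0.16,-0.039,0.093,0],
], hand=0.045)

```text
clock: 32.88
position: [0.4382, 0.0274, 0.1322]
ee_rot: [2.284, 2.156, 0.0]
force: [0.2, -0.5, -0.9]
width: 0.491
gripper_force: 0.0
```

jog_arm([
  [0,0,0,0],
  [0,0,0,0],
  [0,0,0,0],
  [0,0,0,0],
  [0,0,0,0],
], hand=0.0, newtons=15)

```text
clock: 33.5
position: [0.4371, 0.0283, 0.1318]
ee_rot: [-2.282, -2.158, 0.001]
force: [-2.4, 1.0, 5.7]
width: 0.114
gripper_force: 15.0
```

jog_arm([
  [0,0.003,-0.006,0],
  [0,0.009,-0.014,0],
  [0,0.017,-0.025,0],
  [0,0.028,-0.036,0],
  [0,0.039,-0.047,0],
  [0,0.051,-0.056,0],
  [0,0.064,-0.064,0],
  [0,0.077,-0.071,0],
  [0,0.091,-0.077,0],
  [0,0.106,-0.081,0],
])

```text
clock: 34.75
position: [0.5445, 0.0222, 0.2139]
ee_rot: [2.282, 2.158, 0.001]
force: [-2.4, 0.5, 2.8]
width: 0.115
gripper_force: 15.0
```

jog_arm([
  [0,0.015,-0.004,0],
  [0,0.03,-0.005,0],
  [0,0.045,-0.006,0],
  [0,0.061,-0.005,0],
  [0,0.076,-0.002,0],
  [0,0.091,0.001,0],
  [0,0.105,0.006,0],
  [0,0.119,0.013,0],
  [0,0.132,0.02,0],
  [0,0.143,0.028,0],
  [0,0.149,0.033,0],
  [0,0.151,0.035,0],
  [0,0.152,0.035,0],
])

```text
clock: 36.38
position: [0.6929, 0.0137, 0.1782]
ee_rot: [-2.28, -2.155, 0.005]
force: [-15.5, 1.0, 13.1]
width: 0.113
gripper_force: 15.0
```

jog_arm([
  [0,0,0,0],
  [0,0,0,0],
  [0,0,0,0],
], hand=0.02)

```text
clock: 36.75
position: [0.6955, 0.0138, 0.1776]
ee_rot: [2.283, 2.158, 0.0]
force: [-0.5, 0.6, -0.6]
width: 0.216
gripper_force: 0.0
```

jog_arm([
  [0,0,-0.02,0],
  [0,0,-0.05,0],
  [0,0,-0.1,0],
  [0,0,-0.1,0],
])

```text
clock: 37.25
position: [0.6975, 0.013, 0.2823]
ee_rot: [2.279, 2.155, 0.009]
force: [-0.1, -0.8, 0.5]
width: 0.214
gripper_force: 0.0
```

```bash
python3 - <<'E'
from h import *
a=grab("scene");blobs(a,"blue",.03); b=grab("top");blobs(b,"blue",.03)
to([.496,-.0237,.25],YAW+np.pi/2)
save(a,"s4")
E
```

```text
blue [181.7 121. ] 628 0.0656 [ 723.6 -523.7] [55.1 95.1] 6.4 [ 0.7226 -0.5067  0.0795]
blue [311.3 187.6] 1469 0.207 [636.8  40.4] [197.6  47.7] 86.5 [0.6334 0.0521 0.2047]
blue [328.7 165.5] 170 0.0826 [494.4 -25. ] [47.5 44.6] 49.0 [ 0.4951 -0.0232  0.0801]
blue [345.9 198. ] 208 0.0822 [535.6  98.3] [47.  45.4] 15.2 [0.5358 0.0988 0.08  ]
blue [508.  171.8] 918 0.0507 [ 716.  -546.6] [198.8  74. ] 88.7 [ 0.7132 -0.5314  0.0484]
blue [299.1 189.3] 575 0.2073 [609.8 105.7] [ 58.8 102.6] 88.6 [0.6338 0.1049 0.2253]
blue [375.5 191.6] 28 0.208 [625.  -96.3] [ 6.3 32.9] 85.9 [ 0.6213 -0.0964  0.2057]
blue [299.4 222.7] 97 0.0835 [535.9 101.8] [36.5 33.5] 30.4 [0.5367 0.1047 0.1143]
shift [-0.0486 -0.1972  0.0277] spin 1.5706 | at [0.6955 0.0137 0.2779] q7 0.1 z [ 0.001  0.    -1.   ]
```

View pics/s4.png

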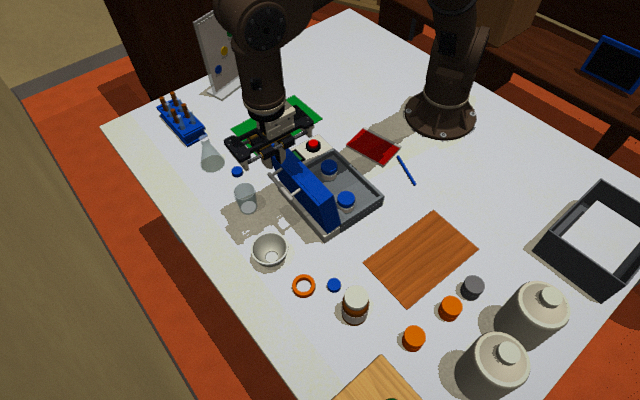

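The lid is open again and jar 1 is still at (329,166). Jar 2 has been knocked to (346,199), which is world (0.536, 0.0985), near the rear wall but upright. Jar 1 goes first.

jog_arm([
  [-0.049,-0.198,0,1.57],
  [-0.049,-0.198,0,1.57],
  [-0.049,-0.198,0,1.57],
  [-0.049,-0.198,0,1.57],
  [-0.049,-0.198,0,1.57],
  [-0.049,-0.198,0,1.57],
  [-0.049,-0.198,0,1.57],
  [-0.049,-0.198,0.05,1.57],
  [-0.049,-0.198,0.1,1.57],
  [-0.049,-0.198,0.125,1.57],
  [-0.049,-0.198,0.125,1.57],
  [-0.049,-0.198,0.125,1.57],
], hand=0.08)

```text
clock: 38.85
position: [0.4952, -0.0244, 0.1533]
ee_rot: [3.14, -0.087, 0.001]
force: [0.6, 0.5, 0.5]
width: 0.87
gripper_force: 0.0
```

```bash
python3 - <<'E'
from h import *
to([.4948,-.0238,.0645],YAW+np.pi/2)
E
```

```text
shift [-0.0004 -0.0006  0.0888] spin 0.0004 | at [ 0.4952 -0.0244  0.1533] q7 -1.22 z [ 0. -0. -1.]
```

jog_arm([
  [0,0,0.04,0],
  [0,0,0.07,0],
  [0,0,0.085,0],
  [0,0,0.088,0],
  [0,0,0.088,0],
])

```text
clock: 39.48
position: [0.4957, -0.0242, 0.0656]
ee_rot: [-3.14, 0.087, -0.002]
force: [-0.1, -0.4, -0.5]
width: 0.87
gripper_force: 0.0
```

jog_arm([
  [0,0,0,0],
  [0,0,0,0],
  [0,0,0,0],
  [0,0,0,0],
  [0,0,0,0],
], hand=0.03, newtons=12)

```text
clock: 40.1
position: [0.4951, -0.0241, 0.0649]
ee_rot: [-3.14, 0.087, -0.0]
force: [-1.6, -0.1, 3.7]
width: 0.541
gripper_force: 12.0
```

jog_arm([
  [0,0,-0.03,0],
  [0,0,-0.07,0],
  [0,0,-0.1,0],
  [0,0,-0.1,0],
  [0,0,-0.1,0],
])

```text
clock: 40.72
position: [0.4944, -0.0237, 0.164]
ee_rot: [-3.14, 0.086, 0.001]
force: [-0.5, 0.1, -1.2]
width: 0.542
gripper_force: 12.0
```

```bash
python3 - <<'E'
from h import *
to([.52,-.34,.1],YAW+np.pi/2)
b=grab("top");blobs(b,"green",amin=800);blobs(b,"blue",.03)
E
```

```text
shift [0.043  0.3144 0.0639] spin 0.001 | at [ 0.4944 -0.0237  0.164 ] q7 -1.23 z [-0.001  0.    -1.   ]
blue [508.1 171.8] 921 0.0501 [ 717.  -546.7] [199.5  73.8] 89.7 [ 0.7124 -0.5317  0.0479]
blue [331.  192.3] 2438 0.207 [634.8  17.1] [233.7  43.2] 86.8 [0.6319 0.017  0.205 ]
blue [302.5 223.4] 187 0.0824 [536.  95.] [41.6 43.5] 46.4 [0.5353 0.0958 0.0801]
```

jog_arm([
  [0.01,0.05,0,0],
  [0.02,0.1,0,0],
  [0.03,0.15,0,0],
  [0.043,0.2,0,0],
  [0.043,0.25,0,0],
  [0.043,0.29,0,0],
  [0.043,0.314,0,0],
  [0.043,0.314,0.03,0],
  [0.043,0.314,0.065,0],
  [0.043,0.314,0.09,0],
  [0.043,0.314,0.1,0],
  [0.043,0.314,0.1,0],
])

```text
clock: 42.28
position: [0.5199, -0.3399, 0.0638]
ee_rot: [-3.14, 0.087, 0.003]
force: [-0.4, -1.2, -0.6]
width: 0.543
gripper_force: 12.0
```

```bash
python3 - <<'E'
from h import *
to([.52,-.34,.0375])
E
```

```text
shift [0.0001 0.0001 0.0263] spin 0 | at [ 0.5199 -0.3399  0.0638] q7 -0.59 z [-0.002  0.001 -1.   ]
```

jog_arm([
  [0,0,0.015,0],
  [0,0,0.022,0],
  [0,0,0.025,0],
  [0,0,0.0265,0],
  [0,0,0.0265,0],
])

```text
clock: 42.9
position: [0.5206, -0.3401, 0.0384]
ee_rot: [3.14, -0.087, 0.0]
force: [0.9, 0.4, -0.1]
width: 0.54
gripper_force: 12.0
```

jog_arm([
  [0,0,0,0],
  [0,0,0,0],
  [0,0,0,0],
], hand=0.07)

```text
clock: 43.28
position: [0.5206, -0.3401, 0.0384]
ee_rot: [3.14, -0.087, 0.001]
force: [0.2, -0.0, 0.2]
width: 0.757
gripper_force: 0.0
```

jog_arm([
  [0,0,-0.03,0],
  [0,0,-0.07,0],
  [0,0,-0.13,0],
  [0,0,-0.13,0],
])

```text
clock: 43.78
position: [0.5223, -0.3422, 0.173]
ee_rot: [3.137, -0.087, 0.011]
force: [-0.3, -0.4, -0.5]
width: 0.766
gripper_force: 0.0
```

```bash
python3 - <<'E'
from h import *
to([.5345,.097,.15],YAW+np.pi/2)
for n in("scene","top"):
    b=grab(n);blobs(b,"blue",.03)
E
```

```text
shift [-0.0124 -0.4393  0.0213] spin 0.0002 | at [ 0.5223 -0.3422  0.173 ] q7 -0.67 z [ 0.007 -0.004 -1.   ]
blue [181.4 120.7] 620 0.0656 [ 722.9 -523.4] [55.  93.7] 5.4 [ 0.7242 -0.5091  0.0791]
blue [262.  120.6] 115 0.0553 [ 521.1 -337.8] [44.3 46.3] 32.9 [ 0.5211 -0.3374  0.0531]
blue [299.2 172.7] 1468 0.2072 [636.3  17.1] [243.3  48.6] 86.8 [0.6321 0.0249 0.2047]
blue [345.9 198. ] 208 0.0819 [534.6  97.5] [47.9 47.1] 72.9 [0.5361 0.099  0.0799]
blue [508.1 171.9] 921 0.0503 [ 716.8 -546.7] [199.   73.9] 89.4 [ 0.7124 -0.531   0.0481]
blue [331.2 192.4] 2456 0.2072 [634.8  17.4] [232.8  43. ] 87.0 [0.632  0.016  0.2051]
blue [302.4 223.5] 184 0.0827 [535.2  95.8] [40.8 43.3] 28.4 [0.5351 0.0957 0.0802]
```

jog_arm([
  [-0.02,-0.05,0,0],
  [-0.035,-0.11,0,0],
  [-0.035,-0.17,0,0],
  [-0.035,-0.23,0,0],
  [-0.035,-0.29,0,0],
  [-0.035,-0.35,0,0],
  [-0.035,-0.4,0,0],
  [-0.03,-0.43,0,0],
  [-0.02,-0.439,0,0],
  [-0.013,-0.439,0,0],
  [-0.013,-0.439,0.02,0],
  [-0.013,-0.439,0.02,0],
], hand=0.08)

```text
clock: 45.38
position: [0.531, 0.0968, 0.1472]
ee_rot: [3.139, -0.092, -0.004]
force: [-0.1, 0.3, -0.1]
width: 0.867
gripper_force: 0.0
```

```bash
python3 - <<'E'
from h import *
to([.535,.097,.067],YAW+np.pi/2)
E
```

```text
shift [ 0.0042 -0.0005  0.0802] spin -0.0025 | at [0.531  0.0968 0.1472] q7 -1.41 z [-0.002 -0.001 -1.   ]
```

jog_arm([
  [0.002,0,0.04,0],
  [0.003,0,0.06,0],
  [0.003,0,0.074,0],
  [0.003,0,0.08,0],
  [0.003,0,0.08,0],
])

```text
clock: 46.0
position: [0.535, 0.0988, 0.0685]
ee_rot: [-3.14, 0.087, -0.0]
force: [0.4, -0.8, 0.0]
width: 0.87
gripper_force: 0.0
```

jog_arm([
  [0,0,0,0],
  [0,0,0,0],
  [0,0,0,0],
  [0,0,0,0],
  [0,0,0,0],
], hand=0.03, newtons=12)

```text
clock: 46.62
position: [0.5349, 0.0989, 0.0684]
ee_rot: [-3.14, 0.087, -0.0]
force: [-1.0, 0.3, 4.4]
width: 0.539
gripper_force: 12.0
```

jog_arm([
  [0,0,-0.03,0],
  [-0.01,0,-0.07,0],
  [-0.03,0,-0.1,0],
  [-0.03,0,-0.1,0],
  [-0.03,0,-0.1,0],
])

```text
clock: 47.25
position: [0.5048, 0.1009, 0.1676]
ee_rot: [-3.14, 0.086, 0.0]
force: [-0.3, -0.1, -1.3]
width: 0.543
gripper_force: 12.0
```

```bash
python3 - <<'E'
from h import *
to([.425,-.34,.07],YAW+np.pi/2)
b=grab("scene");blobs(b,"blue",.03)
E
```

```text
shift [-0.0556  0.4446  0.0975] spin 0.0013 | at [0.5048 0.1009 0.1676] q7 -1.46 z [-0.  0. -1.]
blue [181.6 120.9] 632 0.0669 [ 720.8 -524.2] [54.8 94.4] 2.2 [ 0.7251 -0.5109  0.08  ]
blue [262.2 121. ] 127 0.0555 [ 521.3 -337.7] [45.5 44.6] 8.1 [ 0.5209 -0.3373  0.0531]
blue [305.1 180.7] 1814 0.2071 [635.8  18.2] [240.7  47.5] 87.4 [0.6325 0.0257 0.2046]
blue [352.5 172. ] 88 0.1806 [518.8  98.2] [46.  20.9] 71.3 [0.5184 0.0998 0.1787]
```

jog_arm([
  [-0.01,0.05,0,0],
  [-0.02,0.1,0,0],
  [-0.03,0.155,0,0],
  [-0.045,0.21,0,0],
  [-0.056,0.265,0,0],
  [-0.056,0.32,0,0],
  [-0.056,0.37,0,0],
  [-0.056,0.42,0,0],
  [-0.056,0.445,0,0],
  [-0.056,0.445,0,0],
  [-0.056,0.445,0.04,0],
  [-0.056,0.445,0.08,0],
  [-0.056,0.445,0.1,0],
  [-0.056,0.445,0.1,0],
])

```text
clock: 49.05
position: [0.4235, -0.3389, 0.0663]
ee_rot: [-3.138, 0.086, 0.006]
force: [0.5, 0.3, -0.8]
width: 0.538
gripper_force: 12.0
```

```bash
python3 - <<'E'
from h import *
to([.425,-.34,.0425])
E
```

```text
shift [0.0017 0.0011 0.0238] spin 0 | at [ 0.4235 -0.3389  0.0663] q7 -0.46 z [-0.004  0.003 -1.   ]
```

jog_arm([
  [0,0,0.015,0],
  [0,0,0.02,0],
  [0,0,0.023,0],
  [0,0,0.025,0],
  [0,0,0.025,0],
])

```text
clock: 49.68
position: [0.4244, -0.3407, 0.0433]
ee_rot: [3.14, -0.087, 0.0]
force: [0.4, 0.3, -1.0]
width: 0.541
gripper_force: 12.0
```

jog_arm([
  [0,0,0,0],
  [0,0,0,0],
  [0,0,0,0],
], hand=0.07)

```text
clock: 50.05
position: [0.4244, -0.3407, 0.0433]
ee_rot: [3.14, -0.087, 0.0]
force: [-0.4, -0.5, -0.2]
width: 0.754
gripper_force: 0.0
```

jog_arm([
  [0,0,-0.03,0],
  [0,0,-0.07,0],
  [0,0,-0.13,0],
  [0,0,-0.19,0],
  [0,0,-0.2,0],
  [0,0,-0.2,0],
  [0,0,-0.2,0],
])

```text
clock: 50.92
position: [0.4238, -0.3399, 0.2418]
ee_rot: [-3.139, 0.086, 0.003]
force: [-0.1, -0.5, -0.0]
width: 0.762
gripper_force: 0.0
```

```bash
python3 - <<'E'
from h import *
for n in("scene","top"):
    b=grab(n);save(b,n+"9");blobs(b,"blue",.0)
E
```

```text
blue [180.9 122.5] 735 0.062 [ 720.7 -522.4] [52.8 89.5] 1.4 [ 0.7251 -0.5051  0.0793]
blue [284.5 108. ] 103 0.0554 [ 425.9 -339.1] [44.2 44.8] 53.6 [ 0.4261 -0.3386  0.0529]
blue [262.  120.8] 130 0.0556 [ 520.4 -337.7] [48.  46.3] 19.3 [ 0.5214 -0.337   0.0534]
blue [299.1 172.7] 1459 0.2072 [636.1  18.6] [240.4  47.6] 87.1 [0.6319 0.0255 0.2048]
blue [406.1 170.3] 80 0.0117 [281.9 102. ] [124.3   9.3] 70.0 [0.2822 0.1027 0.0091]
blue [236.5 170.5] 71 0.0189 [ 694.9 -238.4] [29.3 29.5] 53.3 [ 0.6942 -0.2382  0.0164]
blue [333.6 284.2] 134 0.0182 [712.7 250.9] [32.7 31.8] 72.6 [0.7127 0.2509 0.016 ]
blue [508.  172.2] 949 0.0506 [ 716.8 -547.1] [198.4  74.1] 89.3 [ 0.7126 -0.5314  0.0481]
blue [477.5 171.2] 47 0.0126 [ 717.6 -453.5] [70.8  7.6] 2.2 [ 0.7171 -0.4537  0.01  ]
blue [255.8 166.1] 68 0.0193 [711.  247.2] [27.8 25.9] 35.2 [0.7107 0.2479 0.0165]
blue [411.2 176.9] 72 0.0198 [ 691.2 -239.9] [26.5 28. ] 47.4 [ 0.692  -0.2411  0.0171]
blue [331.1 192.4] 2454 0.2071 [634.4  17.5] [233.1  42.8] 87.0 [0.6319 0.0165 0.205 ]
blue [446.1 232.8] 204 0.056 [ 520.5 -338.4] [45.2 46.9] 44.0 [ 0.5203 -0.3378  0.0534]
blue [442.7 263.9] 90 0.0561 [ 426.5 -327.5] [21.3 42.8] 82.6 [ 0.4257 -0.3286  0.0535]
```

View pics/scene9.png

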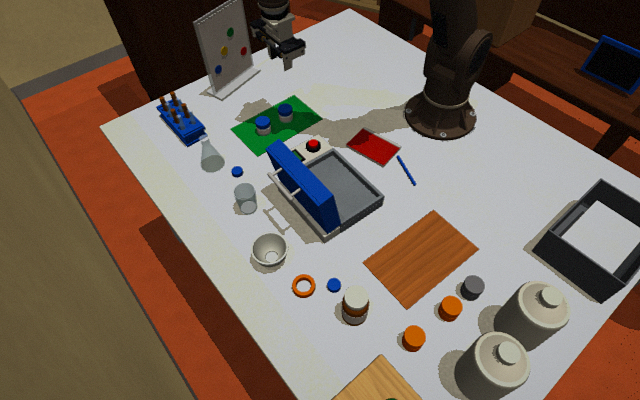

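Both jars stand upright on the green mat at (262,125) and (285,112). The lid is open, the reader is empty, the other objects haven't moved, and the arm is clear.

```bash
python3 -c "
from cell import arm
print(arm.sign_off())"
```

```text
the job is handed in; nothing more can be done
None
```

Job handed in: both jars went through the reader and now stand upright on the green mat, the button was pressed once with the lid shut, and the lid is open on its stop; no verdict came back.

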